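Lock the child-safe cap on the tablet pail and hang the pail up

TASK

The little white pail of dishwasher tablets was left open. Put its child-safe cap on while the pail stands on the worktop: press it down against its spring, turn it clockwise and let it spring up into its lock. Then swing the pail's wire bail upright and hang the pail by it on both prongs of the steel stand, without tipping the pail or shifting the other things on the worktop.

Things in the scene. Friction and masses are not known exactly. Their poses are not given: they have to be found in the camera images.
- pail: White plastic pail, loose, about 0.4 kg, standing upright; origin at the centre of its underside, z up. Body 92 dia. (95 at a bead 73 up), shoulder 84 high, then an open neck 40 dia. up to the rim at 110, its top 4 tapered to 35. A wire bail turns on two pivots at y = +-50, z 72 (the pail's y axis is the hinge line) and is folded to the pail's +x side; a spice jar stands on its -x side
- neck_rim (a point): Centre of the pail's open rim, 110 above its underside, axes as the pail's. Outside the neck three tabs, tops 6 below the rim, 49 dia. over all, each 44 deg wide, are centred on bearings 0, 120 and 240 deg from the x axis; the gaps between, 76 deg wide, on 60, 180 and 300. The cap's lugs go down through the gaps
- tab_pocket (a point): Inside the pocket under the tab at bearing 0: middle of its roof, 100 above the pail's underside, 22 from the axis. Each tab is a pocket 32 deg wide, open below, with an end stop (down to z 92) at its clockwise end seen from above and a ridge (down to z 97.5) at its other end: a lug comes clockwise under the ridge and rises into the pocket
- cap: White ribbed push-and-turn cap, loose, 55 g, mouth down on the worktop; origin at the centre of its open lower edge, z up. 60 dia., 29 high (31 over three raised bars on its top), skirt 4 thick. It enters the gaps with its x axis 60, 180 or 300 deg from the pail's, and locks after a 60 deg turn clockwise seen from above, x axes then 0, 120 or 240 deg apart. A tin stands close by its +x side
- cap_lug (a point): Middle of the top of one of three inner lugs, at bearing 0 of the cap, 6 above its lower edge, 24 from its axis. Lugs at bearings 0, 120, 240 deg, each 9 wide and 4 high, directly under the three raised bars on the cap's top; 1.5 mm play round the neck, 1.8 inside the skirt round the tabs
- cap_disc (a point): Centre of the underside of the sprung sealing disc in the cap, 9 above the cap's lower edge. It meets the pail's rim when the cap's origin is 101 above the pail's underside and pushes with 1.5 N, 0.9 N more per mm down. To pass the ridges press the cap to about 90 (11 N; it bottoms at 88.5). Let go in the pockets, it rises to 94 and is locked; not locked it springs back to 101
- bail (a joint): Angle of the bail, rad: 0 folded 15 deg below level to the pail's +x side, 1.83 upright, 3.67 folded to the other side. A light hinge with some friction (0.02 N m): it stays where it is left
- bail_grip (a point): Centre of the bail's black sleeve, 11 dia., 32 long, turning on the wire, along the pail's y axis, in the middle of the bail's straight top; 96 from the hinge line, so 168 above the pail's underside when upright. Beside the sleeve the bail is 5 mm wire, straight to 38 either side of the middle; legs 107 apart. Upright, it leaves 40 clear above the locked cap
- hang_stand: Fixed steel stand, 215 high; origin on the worktop under the hanging place. Drip plate 10 thick, x -73 to +93, y -60 to +60; post at x +75. From its top two parallel prongs, 7 thick, at y = +-28, run towards the stand's -x, dip at the hanging place and turn up into tips. Bring the bail in along +x above the tips, prongs between bail and cap and either side of the sleeve, then lower
- hook_seat (a point): Where the middle of the bail lies when hung, the bail along the stand's y axis: midway between the prongs in their lowest place, 203 above the worktop; the prongs' top there is 2.5 below it. The pail's underside then hangs 35 above the worktop
- prong_tips (a point): Midway between the tops of the two upturned prong tips: 21 in front (-x) of the hanging place, 215 above the worktop
- tuna_tin: Bystander: short round food tin, 76 dia. x 58 high, stands close beside the cap; origin at the centre of its underside
- spice_jar: Bystander: round glass spice jar with a screw lid, 45 dia. x 106 high, stands close beside the pail on the side away from the folded bail; origin at the centre of its underside
- jam_jar: Bystander: round glass jam jar, 65 dia. x 94 high; origin at the centre of its underside
- espresso_cup: Bystander: small white cup with a handle, 60x87x50; origin at the centre of its underside
- tea_box: Bystander: carton of tea bags, 70x128x80; origin at the centre of its underside
- bean_tin: Bystander: round food tin, 57 dia. x 72 high; origin at the centre of its underside
- sardine_tin: Bystander: flat rounded fish tin, 63x105x26; origin at the centre of its underside
- teaspoon: Bystander: steel teaspoon lying flat, 132x26x9; origin at the centre of its underside

How it is judged:
On the way, in this order (a step that is already met when the one before it is completed fails the run):
1. the cap is locked on the pail while the pail stands on the worktop (z of cap in the frame of pail between 0.0915 and 0.0958 m and x of cap in the frame of pail between -0.003 and 0.003 m and y of cap in the frame of pail between -0.003 and 0.003 m and angle between the z axis of cap and the z axis of pail, either way round below 0.07 rad and height (world z) of pail below 0.006 m and angle between pail's own z axis and vertical below 0.35 rad and contact force between the fingers and cap below 0.5 N), for 0.2 s.
2. the bail is swung upright (value of joint bail between 1.5 and 2.16 rad), for 0.1 s.
At the end, for the whole second after the job is handed in: The pail hangs still on both prongs: middle of the bail within 15 mm of the hanging place, pail clear of the drip plate, tilted under 0.35 rad, turned under 0.25 rad from the stand; the cap still locked: origin 91.5 to 95.8 mm above the pail's underside, 3 mm from its axis, square within 0.07 rad (z of cap in the frame of pail between 0.0915 and 0.0958 m and x of cap in the frame of pail between -0.003 and 0.003 m and y of cap in the frame of pail between -0.003 and 0.003 m and angle between the z axis of cap and the z axis of pail, either way round below 0.07 rad and angle between pail's own z axis and vertical below 0.35 rad and distance between bail_grip and hook_seat below 0.015 m and z of pail in the frame of hang_stand above 0.022 m and angle between the y axis of pail and the y axis of hang_stand, either way round below 0.25 rad and contact force between pail and hang_stand above 2 N and linear speed of pail below 0.06 m/s); the robot touches nothing.
It fails at once if the pail is tipped by more than 0.6 rad (angle between pail's own z axis and vertical above 0.6 rad).
It fails at once if a bystander is shifted by more than 25 mm or knocked over (distance of any of tuna_tin, spice_jar, jam_jar, espresso_cup, tea_box, bean_tin, sardine_tin, teaspoon from where it was at the start of the episode above 0.025 m or angle between any of tuna_tin, spice_jar, jam_jar, espresso_cup, tea_box, bean_tin, sardine_tin's own z axis and vertical above 0.5 rad).
It also fails if it takes over 72 s, if anything falls off the work surface, if the arm or the gripper's body presses on something with over 40 N, if the wrist force passes 120 N, or if a joint passes its speed limit or range.

ROBOT

A 6-joint arm with a two-finger parallel gripper is mounted at the origin on a cart in front of the work surface, level with it; the furniture and walls round the work are solid. World frame = base frame: x ahead of the robot, y to its left, z up, the work surface at z = 0. Lengths are in m, angles in rad, forces in N, time in s.
With the tool pointing down it reaches from about 0.35 to 0.925 m from the base axis. Payload 6.4 kg.
Tool frame: the origin (TCP) lies between the finger pads; the fingertips stand 14 mm ahead of it and the grasp point (between the pads) lies 5 mm behind it (arm.tip_extent is the distance from the TCP to the fingertips, in m); z points along the fingers, y is the line along which they close (so a half turn about z gives the same grasp; the last joint's range is limited). The gripper opens to 94 mm and grips with 3 to 60 N. Pads are 16 mm wide; open, the fingers measure 119 mm over their backs; the gripper's body (75 mm by 177 mm) begins 78 mm behind the grasp point.
Start: joints at [1.174, 0.245, 1.558, -0, 1.339, -0.174], TCP at [0.144, 0.634, 0.219] pointing down, gripper open.
Joint ranges: [-3.13, 3.13], [-1.02, 2.26], [0.13, 2.54], [-0.95, 4.09], [0.21, 2.88], [-2.74, 2.74]. Speed limits (rad/s): [2.57, 2.57, 3.14, 3.14, 3.14, 3.14].

INTERFACE

Orientations are given as a unit quaternion [x, y, z, w].
In Python, from workcell import arm, probe_bus, read_camera gives the robot as it stands (arm), with the cameras as plain functions and the readings (probe_bus).
- The arm moves only by the tool shift_gripper, called after "Request:" as name(argument=value, ...) on one line, values as JSON. Schema: {"type":"object","properties":{"moves":{"type":"object","properties":{"ticks":{"type":"array","items":{"type":"array","items":{"type":"number"},"minItems":5,"maxItems":5},"minItems":1,"maxItems":20}},"additionalProperties":false,"required":["ticks"]},"only":{"type":"string"},"quiet":{"type":"boolean"},"lines":{"type":"string"}},"required":["moves"],"additionalProperties":false}. moves is an object whose key "ticks" holds a list of rows, 1 to 20 of them, each of 5 numbers: dx, dy, dz in shares of 1 m (1.0 is 1 m), then a turn about the tool's z in shares of pi/2 rad (1.0 is pi/2 rad), then the finger opening in m; each row is the pose to reach, as a shift and turn from the pose commanded when the call began, along the tool's axes at that moment; what a row does not reach only later rows make up. A row lasts 1/10 s, in which the tool goes at most 0.05 m and 0.15 rad, less where a joint would pass 70% of its speed; a pose out of reach is approached as far as the arm can. The fingers move at their own pace and stop on an object; the grip force is fixed at half the most. Time passes only in rows, so rows that do not move let the fingers close. The tool returns the time, the measured TCP pose, the force, the opening and the grip force at its end. only (a regular expression) keeps the lines of the reply that match it, lines (a string "A,B") keeps lines A to B, and quiet returns only ok. A shift or turn number past 1, either way, is cut back to 1. Input that does not fit is refused with a message, and nothing moves.
- probe_bus.state(): the state, without advancing time (a new reading comes with each control period).
- read_camera(name): name is "scene" or "top"; returns a dict with "frame" (384x512x3 uint8, blue, green, red), "fov_y" (degrees; the focal length in pixels is half the picture's height over the tangent of half this angle, whatever the lens; pixels are square), "cx", "cy" (the principal point, pixels), "distortion" ([k1, k2, p1, p2, k3] as OpenCV has them; the pictures are not rectified), "position" and "rotation" of the camera in the world. Camera axes: x right, y down, z forward; pixel columns grow to the right and rows downward; lengths in m; the calibration is good to about 2 mm. A picture is of the moment at which its call begins. There is no depth.
- arm.finish_job(): hands the job in; it is judged then, once.
The state is a dict: "t": time; "q": joint angles; "qvel": joint speeds; "effort": joint torques, N m; "position": TCP position; "tcp_rot": TCP orientation; "wrist_force": force on the tool from outside, world axes, zero at the start; "wrist_torque": the same for the moment, N m; "opening": finger opening in m; "grip_force": force on a finger pad.
Only numpy, scipy, OpenCV 4.12 (cv2) and the standard library are available. Lean on these libraries where they do the work, as an engineer would, in place of code of your own. Each camera call takes 0.05 s, during which the arm holds its last target. There are 200 camera calls.

## Working session

There is one attempt and no reset: what is moved stays moved. The work goes in short steps, Python scripts to look and compute and a tool call to move; the robot and the scene stay as the last step left them, time stands still between calls to the robot, and variables do not carry over. Pictures are saved under pics/ and viewed, at most 10 in all, crops included, and the job is handed in when it is done.

```bash
ls; mkdir -p pics; cat > h.py <<'E'
import numpy as np, cv2
from workcell import arm, probe_bus, read_camera
def cam(n):
    c=read_camera(n); f=192/np.tan(np.radians(c["fov_y"])/2)
    c["K"]=np.array([[f,0,c["cx"]],[0,f,c["cy"]],[0,0,1]]); c["D"]=np.array(c["distortion"],float)
    R=np.array(c["rotation"],float)
    if R.size==4:
        from scipy.spatial.transform import Rotation as Ro
        R=Ro.from_quat(R).as_matrix()
    c["R"]=R.reshape(3,3); c["p"]=np.array(c["position"]); return c
def ray(c,uv,z):
    u=cv2.undistortPoints(np.array(uv,float).reshape(-1,1,2),c["K"],c["D"]).reshape(-1,2)
    d=np.c_[u,np.ones(len(u))]@c["R"].T
    return c["p"]+d*((z-c["p"][2])/d[:,2])[:,None]
def proj(c,P):
    P=(np.array(P,float).reshape(-1,3)-c["p"])@c["R"]
    return cv2.projectPoints(P,np.zeros(3),np.zeros(3),c["K"],c["D"])[0].reshape(-1,2)
E
python3 - <<'E'
from h import *
for n in("scene","top"):
    c=cam(n); print(n,c["fov_y"],c["cx"],c["cy"],c["D"],c["p"],c["R"].round(3).tolist())
    cv2.imwrite(f"pics/{n}0.png",cv2.resize(c["frame"],(800,600),interpolation=cv2.INTER_CUBIC))
    np.save(f"{n}0.npy",c,allow_pickle=True)
print(probe_bus.state())
E
```

```text
pics
workcell.py
scene 50.110327552507954 254.46626333323547 193.6485603945383 [-0.07310211  0.          0.          0.          0.        ] [-0.52233499 -0.59467311  0.80281691] [[0.445, -0.45, 0.774], [-0.895, -0.242, 0.374], [0.019, -0.86, -0.511]]
top 43.793873733352044 260.13190384014024 191.24256544242562 [-0.14651568  0.          0.          0.          0.        ] [-3.89756644e-01 -7.33509021e-04  1.60326742e+00] [[-0.079, -0.85, 0.521], [-0.997, 0.062, -0.05], [0.01, -0.523, -0.852]]
{'t': 0.1, 'q': array([ 1.17389347e+00,  2.45730587e-01,  1.55883946e+00,  5.52134998e-06,
        1.33871267e+00, -1.74115856e-01]), 'qvel': array([-7.36961987e-05, -8.84442633e-04, -2.53215326e-03, -1.84702218e-04,
        1.74886401e-03,  1.45458365e-03]), 'effort': array([-5.70137108e-04, -4.16922104e+01, -3.15519583e+01,  6.86028041e-02,
        3.11185420e-02, -9.17607076e-05]), 'position': array([0.14342362, 0.63346766, 0.21849257]), 'tcp_rot': array([ 1.11163864e-01,  9.93801731e-01, -8.10065338e-04, -2.40576923e-04]), 'wrist_force': array([0.18578571, 0.55437986, 0.48214956]), 'wrist_torque': array([ 0.02732043,  0.02112018, -0.04668832]), 'grip_force': 0.0, 'opening': 0.09388384477833221}
```

View pics/top0.png

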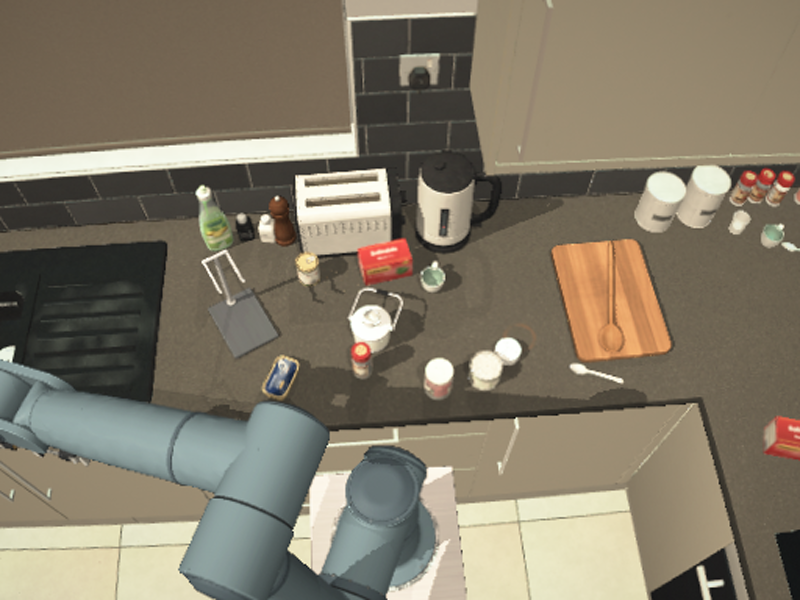

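View pics/scene0.png

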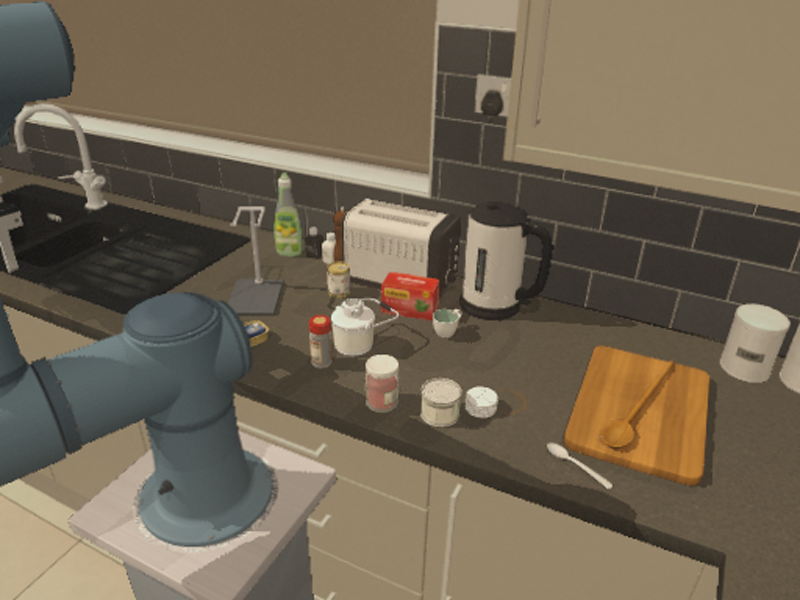

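The top view shows the pail at about (371,325), its bail towards +x/up, the cap at (508,351) beside the tuna tin at (486,370), and the stand at (240,320). I'll enlarge the key parts next.

```bash
python3 - <<'E'
from h import *
T=np.load("top0.npy",allow_pickle=True).item();S=np.load("scene0.npy",allow_pickle=True).item()
def crop(c,x,y,w):
    h=w*3//4; return cv2.resize(c["frame"][y:y+h,x:x+w],(400,300),interpolation=cv2.INTER_CUBIC)
m=np.vstack([np.hstack([crop(T,210,178,64),crop(T,290,205,64)]),np.hstack([crop(T,120,155,100),crop(S,200,185,64)])])
cv2.imwrite("pics/m1.png",m)
m=np.vstack([np.hstack([crop(S,260,230,64),crop(T,300,210,40)]),np.hstack([crop(S,130,120,100),crop(S,200,180,80)])])
cv2.imwrite("pics/m2.png",m)
E
```

```text
(no output)
```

View pics/m1.png

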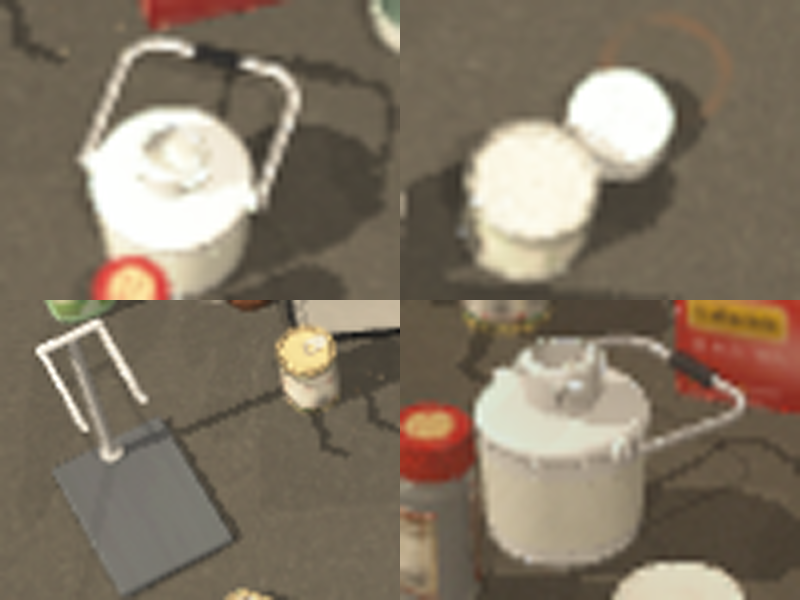

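View pics/m2.png

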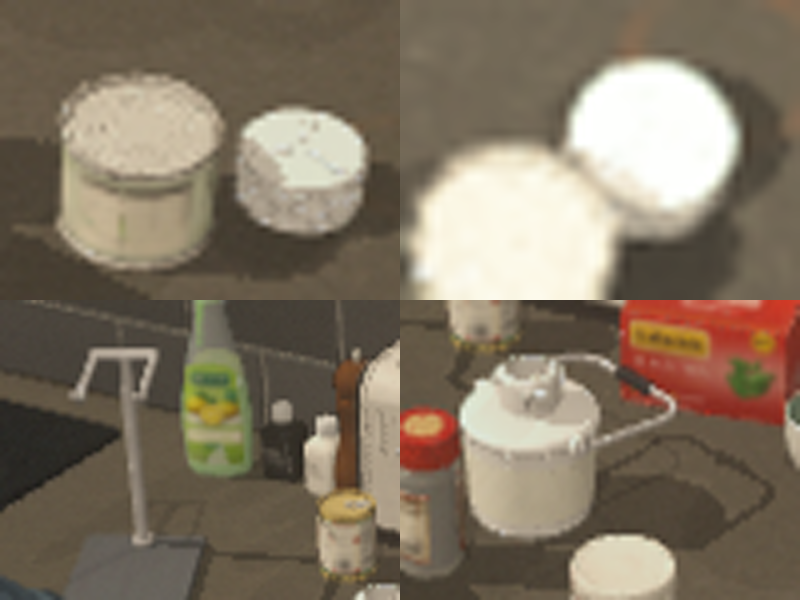

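The mosaics show the pail pivots, the sleeve, the stand plate corners, the prongs and the cap rim. I'll fit poses from silhouettes and keypoints, and check them with overlays.

```bash
cat > fit.py <<'E'
from h import *
from scipy.optimize import minimize, least_squares
from scipy.ndimage import map_coordinates
A=np.linspace(0,2*np.pi,60,endpoint=False)
def rings(x,y,rs): return np.vstack([np.c_[x+r*np.cos(A),y+r*np.sin(A),0*A+z] for r,z in rs])
def score(c,x,y,rs):
    h=cv2.convexHull(proj(c,rings(x,y,rs)).astype(np.float32)).reshape(-1,2)
    d=np.roll(h,-1,0)-h; t=[];n=[]
    for a,e in zip(h,d):
        L=np.hypot(*e); k=max(1,int(L*2))
        for i in range(k): t.append(a+e*(i+.5)/k); n.append(np.array([e[1],-e[0]])/(L+1e-9))
    t=np.array(t);n=np.array(n); n*=np.sign(((t-h.mean(0))*n).sum(1))[:,None]
    g=c["g"]; f=lambda p:map_coordinates(g,[p[:,1],p[:,0]],order=1)
    return np.mean(np.clip(f(t-.8*n)-f(t+.8*n),0,90))
def fitc(cs,x,y,rs):
    best=max(((sum(score(c,x+a,y+b,rs) for c in cs),x+a,y+b) for a in np.arange(-.02,.021,.004) for b in np.arange(-.02,.021,.004)))
    r=minimize(lambda p:-sum(score(c,*p,rs) for c in cs),best[1:],method="Nelder-Mead",options=dict(initial_simplex=np.array(best[1:])+np.array([[0,0],[.003,0],[0,.003]])))
    return r.x,-r.fun/len(cs)
def gray(c): c["g"]=cv2.cvtColor(c["frame"],cv2.COLOR_BGR2GRAY).astype(float); return c
E
cat > run1.py <<'E'
from fit import *
T,S=[gray(np.load(n+"0.npy",allow_pickle=True).item()) for n in("top","scene")]
px=lambda o,s,p:(np.array(p,float)+.5)/s-.5+np.array(o)
cap=[(.03,0),(.03,.029)];pail=[(.046,0),(.0475,.073),(.046,.084)]
g=ray(T,px((290,205),6.25,(221,115)),.029)[0][:2]; print("guess",g)
C={}
for nm,g,rs in [("cap",g,cap),("pail",ray(T,px((210,178),6.25,(172,165)),.084)[0][:2],pail),("tuna",ray(T,px((290,205),6.25,(133,180)),.058)[0][:2],[(.038,0),(.038,.058)]),("jar",ray(T,px((210,178),6.25,(132,280)),.106)[0][:2],[(.0225,0),(.0225,.106)])]:
    for l,cs in (("T",[T]),("S",[S]),("TS",[T,S])):
        r=fitc(cs,*g,rs); print(nm,l,r[0].round(4),round(r[1],1))
    C[nm]=r[0]
# stand
to,ts=(120,155),4
sk=[((.093,.06,.01),(55,170)),((.093,-.06,.01),(165,120)),((-.073,.06,.01),(125,292)),((-.073,-.06,.01),(235,240)),((-.021,.028,.215),(85,130)),((-.021,-.028,.215),(147,102))]
ss=[((-.021,.028,.215),(75,95)),((-.021,-.028,.215),(138,95))]
def pose(p,P):
    c,s=np.cos(p[2]),np.sin(p[2]);P=np.array(P);return np.c_[p[0]+c*P[:,0]-s*P[:,1],p[1]+s*P[:,0]+c*P[:,1],P[:,2]]
def res(p): return np.r_[(proj(T,pose(p,[k[0] for k in sk]))-[px(to,ts,k[1]) for k in sk]).ravel(),(proj(S,pose(p,[k[0] for k in ss]))-[px((130,120),4,k[1]) for k in ss]).ravel()]
g=ray(T,px(to,ts,(145,205)),.01)[0]
r=least_squares(res,[g[0],g[1],.5],loss="soft_l1");print("stand",r.x.round(4),r.fun.reshape(-1,2).round(1).tolist()); C["stand"]=r.x
# pail yaw/bail
def bp(a): e=a-np.radians(15); return lambda y,rad=.096:(rad*np.cos(e),y,.072+rad*np.sin(e))
def res2(p):
    q=[*p[3:5],p[0]]; b=bp(p[1])
    P=pose(q,[(0,.0535,.072),(0,-.0535,.072),b(0)])
    Q=pose(q,[(0,-.0535,.072),b(0)])
    return np.r_[(proj(T,P)-[px((210,178),6.25,k) for k in((85,160),(257,200),(217,57))]).ravel(),(proj(S,Q)-[px((200,185),6.25,k) for k in((222,150),(290,67))]).ravel(),(np.array(p[3:5])-C["pail"])/.001]
best=min((least_squares(res2,[y,b,0,*C["pail"]],loss="soft_l1") for y in(-.5,0,.5) for b in(0.,.5)),key=lambda r:r.cost)
print("pail yaw,bail",best.x.round(4),best.fun.round(1)); C["pose"]=best.x
np.save("C.npy",C,allow_pickle=True)
def big(c,x,y,w,P):
    s=400/w;im=cv2.resize(c["frame"][y:y+w*3//4,x:x+w],(400,300),interpolation=cv2.INTER_CUBIC)
    for u in proj(c,P): q=((u-[x,y]+.5)*s).astype(int); cv2.circle(im,tuple(int(v) for v in q),1,(0,0,255),-1)
    return im
L=np.linspace(-1,1,15)
b=bp(best.x[1]); pp=[*best.x[3:5],best.x[0]]
PP=np.vstack([pose(pp,rings(0,0,pail[1:2]+[(.0175,.11)]+pail[:1])),pose(pp,[b(y*.038) for y in L]),pose(pp,[(0,.0535,.072),(0,-.0535,.072)]),rings(*C["jar"],[(.0225,.106)])])
st=C["stand"]; SP=pose(st,[(x,s*.028,.212) for x in np.linspace(-.021,.075,12) for s in(1,-1)]+[(x,y*.06,.01) for x in(-.073,.093) for y in L])
def enh(c,x,y):
    k=c["frame"][y:y+18,x:x+24].astype(float).min(2);return cv2.cvtColor(cv2.resize(np.clip((k-150)*2.4,0,255).astype(np.uint8),(400,300),interpolation=cv2.INTER_CUBIC),cv2.COLOR_GRAY2BGR)
u=proj(S,[[*C["cap"],.03]])[0].astype(int)-[12,9];v=proj(T,[[*C["cap"],.03]])[0].astype(int)-[12,9];print(u,v)
m=np.vstack([np.hstack([big(T,210,178,64,PP),big(S,200,185,64,PP)]),np.hstack([enh(S,*u),enh(T,*v)])])
cv2.imwrite("pics/m3.png",m)
E
python3 run1.py
```

```text
guess [ 0.41557671 -0.32283706]
cap T [ 0.4175 -0.3227] 72.6
cap S [ 0.4169 -0.3228] 79.5
cap TS [ 0.4171 -0.3228] 75.9
pail T [ 4.856e-01 -2.000e-04] 55.6
pail S [0.494  0.0034] 46.7
pail TS [ 0.4864 -0.0005] 45.1
tuna T [ 0.3624 -0.2596] 64.5
tuna S [ 0.3635 -0.2605] 50.9
tuna TS [ 0.3632 -0.2604] 57.3
jar T [0.3882 0.0252] 25.8
jar S [0.4004 0.0284] 20.0
jar TS [0.3984 0.0263] 21.9
stand [0.5371 0.3086 0.4673] [[-0.2, -0.2], [-0.1, -1.0], [-0.2, 1.9], [0.8, 0.6], [1.0, -0.4], [0.1, -0.4], [-0.5, -0.7], [-0.5, -0.5]]
pail yaw,bail [-0.3394  0.1601  0.539   0.4863 -0.    ] [ 0.1 -0.1  0.4  0.1 -0.1 -0.1  1.   0.6  0.3  0.1 -0.1  0.4]
[296 243] [312 213]
```

View pics/m3.png

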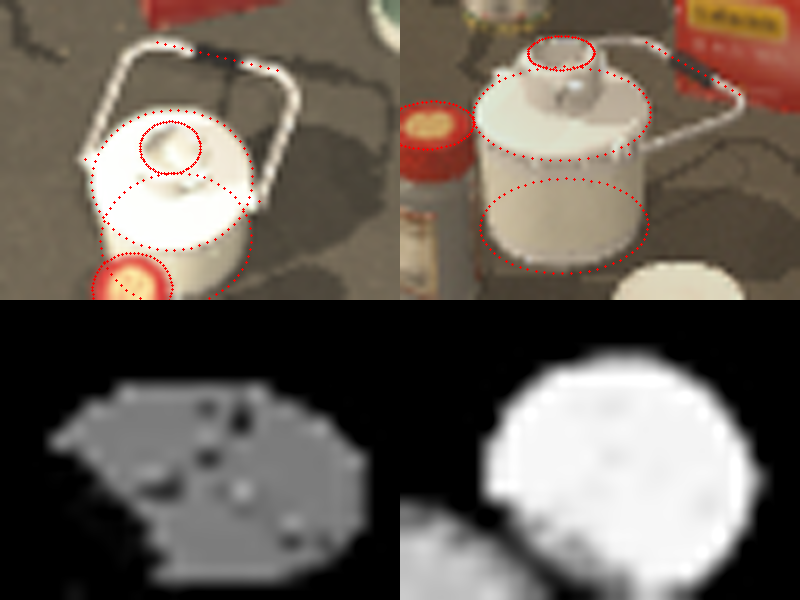

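```bash
cat > run2.py <<'E'
from fit import *
T,S=[gray(np.load(n+"0.npy",allow_pickle=True).item()) for n in("top","scene")]
C=np.load("C.npy",allow_pickle=True).item();c=C["cap"]
for p in((240,415),(207,458),(160,485),(300,540),(240,490),(205,408)):
    w=ray(S,[np.array([296,243])+(np.array(p)-[0,300]+.5)/16.667-.5],.03)[0][:2]-c
    print(p,w.round(4),np.degrees(np.arctan2(w[1],w[0])).round())
# rectified top-down views of cap top, z=.030, 0.25mm/px ; up=+x, left=+y
out=[]
for cm in(S,T):
    n=np.arange(-34,34,.17)/1000
    X,Y=np.meshgrid(-n,-n,indexing="ij")
    P=np.c_[c[0]+X.ravel(),c[1]+Y.ravel(),0*X.ravel()+.030]
    uv=proj(cm,P).reshape(*X.shape,2).astype(np.float32)
    im=cv2.remap(cm["frame"],uv[...,0],uv[...,1],cv2.INTER_CUBIC).min(2).astype(float)
    lo,hi=np.percentile(im,25),im.max(); im=np.clip((im-lo)/(hi-lo)*255,0,255).astype(np.uint8)
    out.append(cv2.resize(im,(400,400)))
cv2.imwrite("pics/m4.png",np.hstack(out))
E
python3 run2.py
```

```text
(240, 415) [0.0167 0.0001] 0.0
(207, 458) [0.0022 0.0012] 28.0
(160, 485) [-0.0089  0.006 ] 146.0
(300, 540) [-0.0119 -0.0215] -119.0
(240, 490) [-0.0036 -0.0072] -116.0
(205, 408) [0.0157 0.0065] 22.0
```

View pics/m4.png

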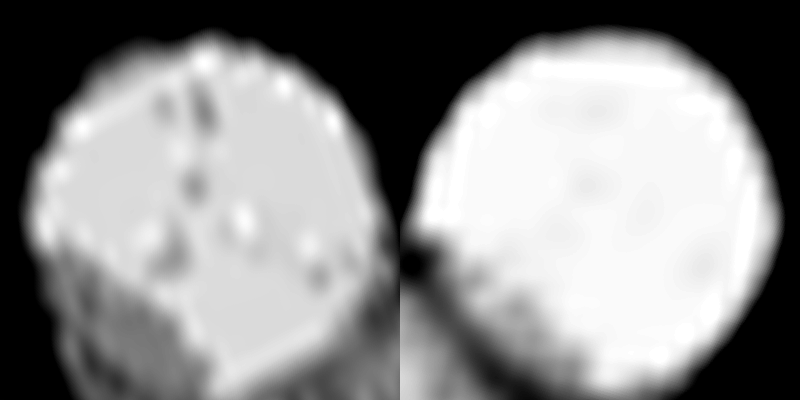

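The enhanced views put the cap's bars at bearings of about 8, 128 and 248 deg. The silhouettes agree on the pail at (0.486, 0), yaw -19°, and the cap at (0.417, -0.323). Next I'll write a shift helper and move to the cap.

```bash
cat > go.py <<'E'
import sys
from h import *
from scipy.spatial.transform import Rotation as Ro
# usage: go.py x y z fingerline_deg -> tool-axis shift, turn
def d(x,y,z,a):
    s=probe_bus.state(); R=Ro.from_quat(s["tcp_rot"]).as_matrix()
    v=R.T@(np.array([x,y,z])-s["position"]); b=np.degrees(np.arctan2(R[1,1],R[0,1]))
    t=-(a-b); t=(t+90)%180-90
    return v.round(4),np.radians(t).round(3),round(float(b),1)
if __name__=="__main__":
    a=[float(v) for v in sys.argv[1:]]
    for i in range(0,len(a),4): print(*d(*a[i:i+4]))
E
python3 go.py .41 .35 .30 77 .417 -.323 .30 40.8
```

```text
[-0.3226 -0.2177 -0.0812] 0.004 77.2
[-0.4781 -0.8725 -0.0802] 0.636 77.2
```

The rows are not in the units I measure in: turns go in shares of pi/2 rad. I convert before sending: 0.636 rad / 1.5708 = 0.4049.

Request:
shift_gripper(moves={"ticks": [[-0.32,-0.22,-0.08,0,0.094],[-0.32,-0.22,-0.08,0,0.094],[-0.32,-0.22,-0.08,0,0.094],[-0.32,-0.22,-0.08,0,0.094],[-0.32,-0.22,-0.08,0,0.094],[-0.32,-0.22,-0.08,0,0.094],[-0.32,-0.22,-0.08,0,0.094],[-0.478,-0.873,-0.08,0.4049,0.094],[-0.478,-0.873,-0.08,0.4049,0.094],[-0.478,-0.873,-0.08,0.4049,0.094],[-0.478,-0.873,-0.08,0.4049,0.094],[-0.478,-0.873,-0.08,0.4049,0.094],[-0.478,-0.873,-0.08,0.4049,0.094],[-0.478,-0.873,-0.08,0.4049,0.094],[-0.478,-0.873,-0.08,0.4049,0.094],[-0.478,-0.873,-0.08,0.4049,0.094],[-0.478,-0.873,-0.08,0.4049,0.094],[-0.478,-0.873,-0.08,0.4049,0.094],[-0.478,-0.873,-0.08,0.4049,0.094],[-0.478,-0.873,-0.08,0.4049,0.094]]})

```text
t: 2.1
position: [0.4131, -0.2688, 0.2984]
tcp_rot: [0.417, 0.909, 0.0, -0.0]
wrist_force: [0.8, 0.1, 1.2]
opening: 0.0942
grip_force: 0.0
```

```bash
python3 go.py .4171 -.3228 .09 40.8; python3 -c "from workcell import arm, probe_bus, read_camera;print(probe_bus.state()['q'])"
```

```text
[-0.0436 -0.0323  0.2084] -0.001 40.8
[-8.07455858e-01 -1.91183399e-01  1.85941600e+00  1.91673507e-04
  1.47362712e+00 -1.51874064e+00]
```

Request:
shift_gripper(moves={"ticks": [[0,0,0,0,0.094],[0,0,0,0,0.094]]}, lines="1,2")

```text
t: 2.3
position: [0.4132, -0.2671, 0.2979]
```

```bash
python3 go.py .4171 -.3228 .09 40.8
```

```text
[-0.0451 -0.0334  0.2078] -0.002 40.7
```

Request:
shift_gripper(moves={"ticks": [[-0.045,-0.033,0,0,0.094],[-0.045,-0.033,0.03,0,0.094],[-0.045,-0.033,0.208,0,0.094],[-0.045,-0.033,0.208,0,0.094],[-0.045,-0.033,0.208,0,0.094],[-0.045,-0.033,0.208,0,0.094],[-0.045,-0.033,0.208,0,0.094],[-0.045,-0.033,0.208,0,0.094]]}, lines="1,2")

```text
t: 3.1
position: [0.4187, -0.3216, 0.0916]
```

```bash
python3 go.py .4171 -.3228 .017 40.8; python3 - <<'E'
from h import *
c=cam("top");u=proj(c,[probe_bus.state()["position"]])[0];print(u)
d=cam("scene")
k=lambda c,x,y:cv2.resize(c["frame"][y:y+48,x:x+64],(400,300),interpolation=cv2.INTER_CUBIC)
cv2.imwrite("pics/m5.png",np.hstack([k(c,295,195),k(d,270,225)]))
E
```

```text
[ 0.0001 -0.002   0.0746] 0.002 40.9
[326.96483479 213.852187  ]
```

View pics/m5.png

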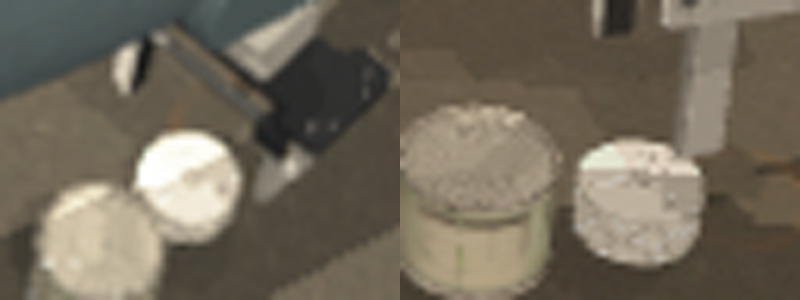

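The cap sits centred between the fingers, so I'll descend and grip it.

Request:
shift_gripper(moves={"ticks": [[0,-0.001,0.04,0,0.094],[0,-0.001,0.074,0,0.094],[0,-0.001,0.074,0,0.094],[0,-0.001,0.074,0,0.094]]})

```text
t: 3.6
position: [0.4182, -0.3239, 0.0184]
tcp_rot: [0.416, 0.909, -0.0, 0.001]
wrist_force: [0.3, 0.0, 1.3]
opening: 0.0939
grip_force: 0.0
```

```bash
python3 go.py .4171 -.3228 .017 40.8
```

```text
[ 0.0016 -0.0002  0.0014] 0.0 40.8
```

Request:
shift_gripper(moves={"ticks": [[0.0015,0,0.001,0,0.094],[0.0015,0,0.001,0,0.094],[0.0015,0,0.001,0,0.05],[0.0015,0,0.001,0,0.05],[0.0015,0,0.001,0,0.05],[0.0015,0,0.001,0,0.05],[0.0015,0,0.001,0,0.05],[0.0015,0,0.001,0,0.05],[0.0015,0,0.001,0,0.05],[0.0015,0,0.001,0,0.05]]})

```text
t: 4.6
position: [0.4163, -0.3219, 0.0157]
tcp_rot: [0.416, 0.909, 0.0, -0.0]
wrist_force: [-0.0, 0.5, 0.3]
opening: 0.06
grip_force: 30.0
```

```bash
python3 go.py .4171 -.3228 .017 40.8
```

```text
[-0.0012 -0.     -0.0013] -0.0 40.8
```

Request:
shift_gripper(moves={"ticks": [[0,0,-0.05,0,0.05],[0,0,-0.1,0,0.05],[0,0,-0.165,0,0.05],[0,0,-0.165,0,0.05],[0,0,-0.165,0,0.05]]})

```text
t: 5.1
position: [0.4174, -0.3232, 0.1834]
tcp_rot: [0.416, 0.909, -0.001, 0.003]
wrist_force: [-0.5, 0.5, -0.6]
opening: 0.0599
grip_force: 30.0
```

```bash
python3 go.py .4863 0 .18 73.4; python3 - <<'E'
from h import *
for i in range(6): cam("top"); print(probe_bus.state()["position"].round(4))
E
python3 go.py .4863 0 .18 73.4
```

```text
[0.1997 0.2633 0.0022] -0.569 40.8
[ 0.4163 -0.3219  0.1806]
[ 0.4156 -0.321   0.1788]
[ 0.4153 -0.3207  0.1779]
[ 0.4151 -0.3206  0.1776]
[ 0.4153 -0.3207  0.1778]
[ 0.4154 -0.3209  0.1782]
[ 0.1966  0.2633 -0.0009] -0.569 40.8
```

Converted, -0.569 rad / 1.5708 = -0.3622.

Request:
shift_gripper(moves={"ticks": [[0.197,0.263,0,-0.3622,0.05],[0.197,0.263,0,-0.3622,0.05],[0.197,0.263,0,-0.3622,0.05],[0.197,0.263,0,-0.3622,0.05],[0.197,0.263,0,-0.3622,0.05],[0.197,0.263,0,-0.3622,0.05],[0.197,0.263,0,-0.3622,0.05],[0.197,0.263,0,-0.3622,0.05],[0.197,0.263,0,-0.3622,0.05],[0.197,0.263,0,-0.3622,0.05],[0.197,0.263,0,-0.3622,0.05]]})

```text
t: 6.5
position: [0.4865, -0.002, 0.1804]
tcp_rot: [0.145, 0.989, -0.0, -0.0]
wrist_force: [0.0, 0.3, 0.0]
opening: 0.0602
grip_force: 30.0
```

```bash
python3 - <<'E'
from h import *
for i in range(3):cam("top")
c=cam("top");d=cam("scene");p=probe_bus.state()["position"];print(p)
np.save("t1.npy",c,allow_pickle=True);np.save("s1.npy",d,allow_pickle=True)
a,b=proj(c,[p])[0].astype(int),proj(d,[p])[0].astype(int);print(a,b)
k=lambda c,x,y:cv2.resize(c["frame"][y:y+48,x:x+64],(400,300),interpolation=cv2.INTER_CUBIC)
cv2.imwrite("pics/m6.png",np.hstack([k(c,a[0]-32,a[1]-18),k(d,b[0]-32,b[1]-18)]))
E
python3 go.py .4863 0 .13 73.4
```

```text
[ 0.48670709 -0.0014551   0.18073159]
[236 190] [225 174]
[0.0008 0.0013 0.0507] -0.001 73.3
```

View pics/m6.png

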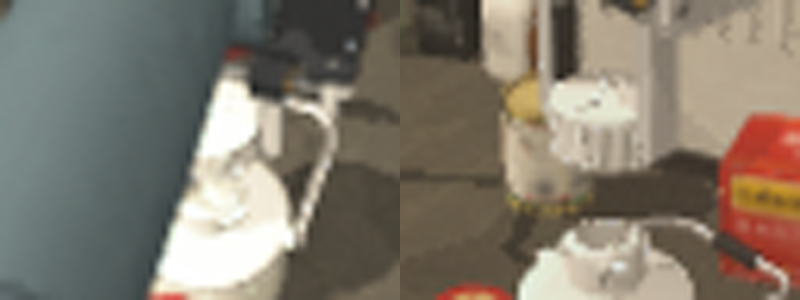

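The scene view shows the cap held level above the rim, cap centre about (602,120) and rim about (605,230). I'll refine the relative alignment numerically.

```bash
python3 - <<'E'
from fit import *
T,S=[gray(np.load(n+"0.npy",allow_pickle=True).item()) for n in("top","scene")]
S1=gray(np.load("s1.npy",allow_pickle=True).item())
for nm,rs in(("shoulder",[(.0475,.073),(.046,.084)]),("rim",[(.0175,.11)]),("rim+neck",[(.0175,.11),(.02,.106)]),("full",[(.046,.0),(.0475,.073),(.046,.084)])):
    for l,cs in(("T",[T]),("S",[S]),("S1",[S1]),("TS",[T,S,S1])):
        r=fitc(cs,.4863,0,rs) if 0 else (minimize(lambda p:-sum(score(c,*p,rs) for c in cs),(.4863,0),method="Nelder-Mead",options=dict(initial_simplex=np.array([.4863,0])+np.array([[0,0],[.004,0],[0,.004]]))))
        print(nm,l,r.x.round(4),round(-r.fun/len(cs),1))
p=np.array([.4867,-.0015,.1807]);th=np.radians(163.4);tx=np.array([np.cos(th),np.sin(th)])
for o in(-.003,-.0015,0,.0015):
    h=proj(S1,rings(*(p[:2]+tx*o),[(.03,p[2]-.0157),(.03,p[2]+.0133)]));print(o,h.min(0),h.max(0))
g=S1["g"];
for y in(188,191,194): print(y,g[y,211:223].astype(int))
for x in(219,221,223): print(x,g[174:188,x].astype(int),g[186:206,x].astype(int))
E
```

```text
shoulder T [4.853e-01 3.000e-04] 69.6
shoulder S [0.4871 0.0011] 43.0
shoulder S1 [0.4871 0.0011] 45.0
shoulder TS [0.4858 0.0006] 52.0
rim T [ 0.4969 -0.0114] 35.4
rim S [ 0.4884 -0.0005] 37.0
rim S1 [ 4.884e-01 -4.000e-04] 38.7
rim TS [ 0.4931 -0.0065] 28.0
rim+neck T [0.4988 0.0041] 33.1
rim+neck S [0.4867 0.0022] 50.3
rim+neck S1 [0.4869 0.0022] 51.7
rim+neck TS [0.4867 0.0022] 36.0
full T [ 4.856e-01 -2.000e-04] 55.6
full S [0.4941 0.0034] 46.7
full S1 [0.4941 0.0037] 48.8
full TS [0.4929 0.0027] 45.4
-0.003 [216.5887336  165.94521549] [235.3730267 182.6416152]
-0.0015 [216.24164575 166.09186908] [235.04378321 182.80457572]
0 [215.89406459 166.23873299] [234.71407285 182.96777359]
0.0015 [215.54598921 166.38580761] [234.38389474 183.13120924]
188 [136 103 103 106 104 103 103  95  77  97  85  76]
191 [ 68  62  62  65  87  87  89  86  82  81  84 154]
194 [ 62  64  82  84  84  86  87 128 221 227 169 143]
219 [216 195 192 193 194 193 190 201 154 143 143 140 137 104] [137 104  77  89  68  82  87 162 221 205 175 208 213 221 223 224 224 226
 226 226]
221 [222 196 200 206 205 201 198 196 149 125 105 105 117 103] [117 103  85  86  67  84 125 148 169 224 229 205 198 198 198 198 215 224
 225 226]
223 [226 208 187 165 169 173 174 154 177 120  91  95  91  95] [ 91  95  75  65  64 110 145 148 147 153 219 208 190 186 184 184 183 209
 222 224]
```

```bash
python3 go.py .4855 .0011 .1217 73.4
```

```text
[0.0019 0.0021 0.059 ] -0.001 73.3
```

Request:
shift_gripper(moves={"ticks": [[0.002,0.002,0.03,0,0.05],[0.002,0.002,0.059,0,0.05],[0.002,0.002,0.059,0,0.05],[0.002,0.002,0.059,0,0.05],[0.002,0.002,0.059,0,0.05],[0.002,0.002,0.059,0,0.05]]})

```text
t: 7.35
position: [0.4863, 0.0013, 0.1232]
tcp_rot: [0.144, 0.99, -0.0, 0.001]
wrist_force: [-0.4, 0.2, 0.2]
opening: 0.06
grip_force: 30.0
```

```bash
python3 go.py .4855 .0011 .1117 73.4
```

```text
[ 0.0007 -0.0005  0.0115] -0.0 73.4
```

Request:
shift_gripper(moves={"ticks": [[0,0,0.005,0,0.05],[0,0,0.009,0,0.05],[0,0,0.009,0,0.05],[0,0,0.009,0,0.05]]})

```text
t: 7.75
position: [0.4862, 0.0014, 0.1135]
tcp_rot: [0.144, 0.99, -0.0, 0.001]
wrist_force: [0.3, 0.2, 4.1]
opening: 0.0602
grip_force: 30.0
```

```bash
python3 go.py .4855 .0011 .1057 73.4
```

```text
[ 0.0006 -0.0005  0.0078] -0.0 73.4
```

Request:
shift_gripper(moves={"ticks": [[0,0,0.004,0,0.05],[0,0,0.008,0,0.05],[0,0,0.008,0,0.05],[0,0,0.008,0,0.05],[0,0,0.008,0,0.05]]})

```text
t: 8.25
position: [0.4863, 0.0014, 0.1063]
tcp_rot: [0.144, 0.99, -0.0, 0.001]
wrist_force: [-1.7, 0.0, 11.0]
opening: 0.0603
grip_force: 30.0
```

```bash
python3 go.py .4855 .0011 .1052 73.4 .4855 .0011 .1052 10
```

```text
[ 0.0007 -0.0005  0.0011] 0.0 73.4
[ 0.0007 -0.0005  0.0011] 1.107 73.4
```

Converted, 0.84 rad / 1.5708 = 0.5348.

Request:
shift_gripper(moves={"ticks": [[0,0,0.0007,0,0.05],[0,0,0.0007,0.0764,0.05],[0,0,0.0007,0.1528,0.05],[0,0,0.0007,0.2292,0.05],[0,0,0.0007,0.3056,0.05],[0,0,0.0007,0.382,0.05],[0,0,0.0007,0.4584,0.05],[0,0,0.0007,0.5348,0.05],[0,0,0.0007,0.5348,0.05]]})

```text
t: 9.15
position: [0.4871, 0.0012, 0.1061]
tcp_rot: [0.536, 0.844, 0.001, 0.002]
wrist_force: [-0.2, 0.5, 10.4]
opening: 0.0602
grip_force: 30.0
```

```bash
python3 -c "
from workcell import arm, probe_bus, read_camera;print(probe_bus.state()['wrist_torque'])"; python3 go.py .4855 .0011 .1052 13.4
```

```text
[-0.11237252  0.16728364 -0.09510098]
[ 0.0006 -0.0015  0.0009] 0.205 25.2
```

The rows are not in the units I measure in: turns go in shares of pi/2 rad. I convert before sending: 0.3 rad / 1.5708 = 0.191.

Request:
shift_gripper(moves={"ticks": [[0,0,0.001,0,0.05],[0,0,0.001,0.0446,0.05],[0,0,0.001,0.0891,0.05],[0,0,0.001,0.1273,0.05],[0,0,0.001,0.1655,0.05],[0,0,0.001,0.191,0.05],[0,0,0.001,0.191,0.05]]})

```text
t: 9.85
position: [0.4872, 0.0011, 0.1052]
tcp_rot: [0.656, 0.755, 0.001, 0.002]
wrist_force: [-0.9, -0.3, 11.5]
opening: 0.0601
grip_force: 30.0
```

```bash
python3 -c "
from workcell import arm, probe_bus, read_camera;print(probe_bus.state()['wrist_torque'])"; python3 go.py .4855 .0011 .1052 13.4
```

```text
[-0.07549725  0.21734366 -0.01599815]
[ 0.0003 -0.0016  0.    ] -0.093 8.1
```

Request:
shift_gripper(moves={"ticks": [[0,0,-0.002,0,0.05],[0,0,-0.0042,0,0.05],[0,0,-0.0042,0,0.05],[0,0,-0.0042,0,0.05]]})

```text
t: 10.25
position: [0.4872, 0.0011, 0.1091]
tcp_rot: [0.656, 0.755, 0.001, 0.002]
wrist_force: [1.2, -0.9, 8.2]
opening: 0.0598
grip_force: 30.0
```

```bash
python3 -c "
from workcell import arm, probe_bus, read_camera;print(probe_bus.state()['wrist_torque'])"; python3 go.py .4855 .0011 .1052 13.4
```

```text
[-0.16752638 -0.01544648  0.01350964]
[ 0.0002 -0.0017  0.0039] -0.093 8.1
```

Request:
shift_gripper(moves={"ticks": [[0,0,-0.002,0,0.05],[0,0,-0.002,0,0.05],[0,0,-0.002,0,0.05]]})

```text
t: 10.55
position: [0.4858, 0.0015, 0.1097]
tcp_rot: [0.656, 0.755, 0.0, 0.0]
wrist_force: [0.1, -0.6, 4.9]
opening: 0.0599
grip_force: 30.0
```

```bash
python3 -c "
from workcell import arm, probe_bus, read_camera;print(probe_bus.state()['wrist_torque'])"
```

```text
[-0.14648547 -0.07859128 -0.0063972 ]
```

Request:
shift_gripper(moves={"ticks": [[0,0,-0.001,0,0.05],[0,0,-0.001,0,0.05]]})

```text
t: 10.75
position: [0.4851, 0.0016, 0.1097]
tcp_rot: [0.656, 0.755, -0.0, -0.0]
wrist_force: [2.4, 0.2, 0.6]
opening: 0.0601
grip_force: 30.0
```

Request:
shift_gripper(moves={"ticks": [[0,0,0,0,0.08],[0,0,0,0,0.08],[0,0,0,0,0.08],[0,0,0,0,0.08]]})

```text
t: 11.15
position: [0.485, 0.0017, 0.1099]
tcp_rot: [0.656, 0.755, -0.0, -0.0]
wrist_force: [-0.6, -0.0, 0.3]
opening: 0.0796
grip_force: 0.0
```

```bash
python3 - <<'E'
from h import *
d=cam("scene");c=cam("top");p=np.array([.4865,.0008,.10])
np.save("t2.npy",c,allow_pickle=True);np.save("s2.npy",d,allow_pickle=True)
a,b=proj(c,[p])[0].astype(int),proj(d,[p])[0].astype(int);print(a,b)
k=lambda c,x,y:cv2.resize(c["frame"][y:y+48,x:x+64],(400,300),interpolation=cv2.INTER_CUBIC)
cv2.imwrite("pics/m7.png",np.hstack([k(c,a[0]-32,a[1]-24),k(d,b[0]-32,b[1]-24)]))
E
```

```text
[236 202] [225 195]
```

View pics/m7.png

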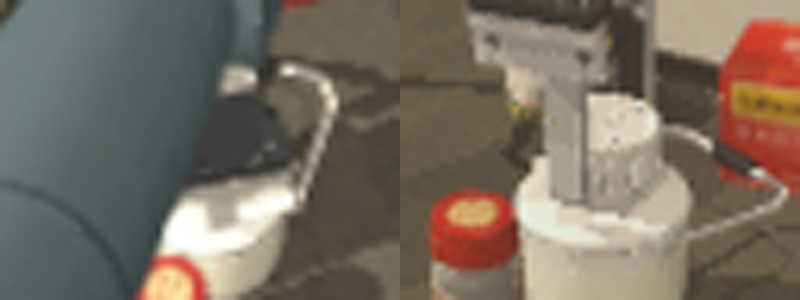

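The fingers are off the cap and the force fell to 0 before release at cap height about 94 mm, so it's locked. Next I'll back off upwards, then locate the sleeve and the neighbours' clearance.

Request:
shift_gripper(moves={"ticks": [[0,0,-0.05,0,0.08],[0,0,-0.08,0,0.08],[0,0,-0.08,0,0.08],[0,0,-0.08,0,0.05]]})

```text
t: 11.65
position: [0.4855, 0.0016, 0.1905]
tcp_rot: [0.656, 0.755, 0.0, 0.0]
wrist_force: [0.1, -0.5, -0.7]
opening: 0.0751
grip_force: 0.0
```

```bash
python3 - <<'E'
from fit import *
T0=np.load("top0.npy",allow_pickle=True).item()
print("teabox front bottom",ray(T0,np.array([(364,284),(412,275)])/1.5625,0.).round(3).tolist(),"cup",ray(T0,np.array([(432,290),(421,280)])/1.5625,0.).round(3).tolist())
print("bean tin",ray(T0,np.array([(308,284)])/1.5625,0.).round(3).tolist(),"sard",ray(T0,np.array([(281,378)])/1.5625,0.02).round(3).tolist())
d=gray(cam("scene"));c=gray(cam("top"));np.save("t3.npy",c,allow_pickle=True);np.save("s3.npy",d,allow_pickle=True)
for s0,cm in(("scene",d),("top",c)):
    u=proj(cm,[[.5765,-.031,.062]])[0]
    g=cm["g"][int(u[1])-8:int(u[1])+9,int(u[0])-8:int(u[0])+9];g0=gray(np.load(s0+"0.npy",allow_pickle=True).item())["g"][int(u[1])-8:int(u[1])+9,int(u[0])-8:int(u[0])+9]
    print(s0,u);print(g.astype(int))
    for q in(g0,g): yy,xx=np.nonzero(q<52); print(len(xx),xx.mean()+int(u[0])-8,yy.mean()+int(u[1])-8)
E
```

```text
teabox front bottom [[0.641, 0.01, 0.0], [0.66, -0.114, 0.0]] cup [[0.611, -0.161, 0.0], [0.643, -0.136, 0.0]]
bean tin [[0.652, 0.153, 0.0]] sard [[0.381, 0.218, 0.02]]
scene [246.04375078 195.38076661]
[[ 67  67  65  66  67  86  97  96 138 122 111 117  91  96 113 108 127]
 [ 66  66  67  67  67  70  88  92 135 127 122 123 111 109 110  94 105]
 [ 68  67  67  66  67  84  86  83 108 118 125 128 127 127 124 120 122]
 [ 67  67  64  68  84  88  86  87  92  97  99 102 105 109 113 120 127]
 [125 108  85  84  86  86  84  85  92 112 109  89  95  93  98 101 105]
 [159 198 161  94  87  85  85  84  92 112 114  91 120 112 100 111 106]
 [107 126 155 205 154  76  80  84  86  93  94  89 100 102 102 112 112]
 [ 86  88 101 134 179  76  69  71  78  87  89  85  89  88  92  96 101]
 [ 87  87  86  88 103  63  68  71  68  71  79  82  87  84  86  88  90]
 [ 87  87  86  85  81  67  61  64  71  69  68  70  82  82  81  84  86]
 [ 87  88  86  87  95  92  76  60  62  64  70
[... 1129 characters left out ...]
8  94  96  99]
 [ 69  65  63  62  63  63  63  63  63  65  85  95  69  66  68  75  80]
 [ 67  63  63  62  63  63  63  63  63  66 113 135  70  73 130 170 131]
 [ 67  62  62  62  63  62  62  65  65  63  79  88  69  79 185 238 213]
 [ 66  62  63  62  62  62  62  76  85  67  70  71  70  61  78 127 175]
 [ 65  63  63  63  63  63  63  86 106  78  66  66  59  57  84 108 105]
 [ 67  63  61  59  59  61  59  55  50  49  55  59  69 101 125 116  97]
 [ 67  57  52  48  49  56  63  72  83  89  94 101 125 152 148 108  93]
 [ 60  62  79  96  97 103 113 124 140 147 135 133 150 147 127 106  99]]
8 244.625 186.375
5 242.8 190.4<stdin>:10: RuntimeWarning: Mean of empty slice.
  ret = ret.dtype.type(ret / rcount)
```

```bash
python3 go.py .5765 -.031 .062 -19.4
```

```text
[-0.0455  0.0869  0.1263] 0.48 8.1
```

Converted, 0.48 rad / 1.5708 = 0.3056.

Request:
shift_gripper(moves={"ticks": [[-0.045,0.087,0,0.3056,0.048],[-0.045,0.087,0,0.3056,0.048],[-0.045,0.087,0,0.3056,0.048],[-0.045,0.087,0,0.3056,0.048],[-0.045,0.087,0.03,0.3056,0.048],[-0.045,0.087,0.07,0.3056,0.048],[-0.045,0.087,0.11,0.3056,0.048],[-0.045,0.087,0.127,0.3056,0.048],[-0.045,0.087,0.127,0.3056,0.048],[-0.045,0.087,0.127,0.3056,0.048]]})

```text
t: 12.75
position: [0.5774, -0.0305, 0.0634]
tcp_rot: [0.816, 0.578, -0.0, -0.0]
wrist_force: [-0.8, 0.0, 0.0]
opening: 0.048
grip_force: 0.0
```

```bash
python3 go.py .5765 -.031 .062 -19.4
```

```text
[-0.0008 -0.0007  0.0014] 0.001 -19.3
```

Request:
shift_gripper(moves={"ticks": [[0,0,0,0,0.005],[0,0,0,0,0.005],[0,0,0,0,0.005],[0,0,0,0,0.005],[0,0,0,0,0.005],[0,0,0,0,0.005]]})

```text
t: 13.35
position: [0.5771, -0.0304, 0.0628]
tcp_rot: [0.816, 0.578, -0.001, -0.001]
wrist_force: [-1.8, 2.5, 0.3]
opening: 0.0101
grip_force: 30.0
```

```bash
python3 -c "
import numpy as np
from workcell import arm, probe_bus, read_camera
p=probe_bus.state()['position']; a=np.radians(-19.4);q=np.array([.4865,.0008]); d=p[:2]-q
print(d@[np.cos(a),np.sin(a)],d@[-np.sin(a),np.cos(a)],p)"
```

```text
0.09578474748617502 0.0006551564023278763 [ 0.57706396 -0.03039801  0.06281668]
```

Request:
shift_gripper(moves={"ticks": [[0,0,-0.01,0,0.005],[0,0,-0.019,0,0.005],[0,-0.002,-0.029,0,0.005],[0,-0.004,-0.038,0,0.005],[0,-0.0075,-0.047,0,0.005],[0,-0.0113,-0.0556,0,0.005],[0,-0.0165,-0.0638,0,0.005],[0,-0.0221,-0.0714,0,0.005],[0,-0.0288,-0.0783,0,0.005],[0,-0.0358,-0.0848,0,0.005]]})

```text
t: 14.35
position: [0.5435, -0.0186, 0.1484]
tcp_rot: [0.816, 0.578, 0.0, -0.0]
wrist_force: [-0.7, 0.2, -2.5]
opening: 0.0101
grip_force: 30.0
```

Request:
shift_gripper(moves={"ticks": [[0,-0.008,-0.0057,0,0.005],[0,-0.0162,-0.0104,0,0.005],[0,-0.025,-0.0142,0,0.005],[0,-0.034,-0.0173,0,0.005],[0,-0.0482,-0.0201,0,0.005],[0,-0.0597,-0.0208,0,0.005],[0,-0.0597,-0.0208,0,0.005],[0,-0.0597,-0.0208,0,0.005]]})

```text
t: 15.15
position: [0.4886, 0.0012, 0.1705]
tcp_rot: [0.816, 0.578, 0.001, 0.001]
wrist_force: [1.0, 2.1, 6.1]
opening: 0.0104
grip_force: 30.0
```

```bash
python3 go.py .4865 .0008 .168 -19.4
```

```text
[-0.0011 -0.0019  0.0025] -0.0 -19.4
```

Request:
shift_gripper(moves={"ticks": [[0,0,-0.002,0,0.005],[0,0,-0.002,0,0.005],[0,0,-0.002,0,0.005]]})

```text
t: 15.45
position: [0.4877, 0.0011, 0.1707]
tcp_rot: [0.816, 0.578, -0.0, -0.0]
wrist_force: [-0.3, 1.1, 1.6]
opening: 0.0106
grip_force: 30.0
```

```bash
python3 go.py .4865 .0008 .168 -19.4; python3 - <<'E'
from h import *
d=cam("scene");c=cam("top")
k=lambda c,x,y:cv2.resize(c["frame"][y:y+48,x:x+64],(400,300),interpolation=cv2.INTER_CUBIC)
cv2.imwrite("pics/m8.png",np.vstack([np.hstack([k(c,204,170),k(d,193,165)]),np.hstack([k(c,130,150),cv2.resize(d["frame"][100:250,150:350],(400,300))])]))
E
```

```text
[-0.0006 -0.001   0.0027] -0.001 -19.4
```

View pics/m8.png

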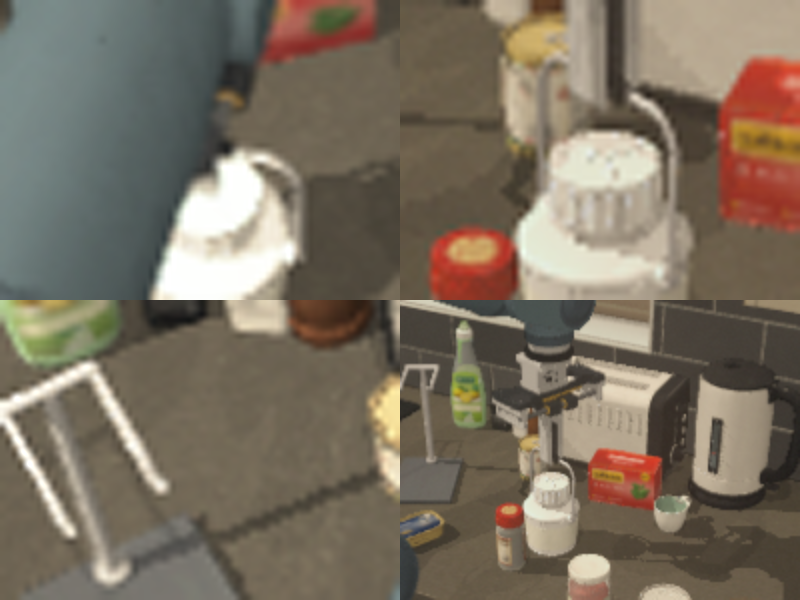

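The bail is upright, the cap seated and the fingers are on the sleeve. The prong tips show at (163,490) and (68,530) in the lower-left crop, and I'll check the stand fit against these while lifting.

Request:
shift_gripper(moves={"ticks": [[0,0,-0.005,0,0.005],[0,0,-0.015,0,0.005],[0,0,-0.035,0,0.005],[0,0,-0.06,0,0.005],[0,0,-0.085,0,0.005],[0,0,-0.11,0,0.005],[0,0,-0.13,0,0.005],[0,0,-0.14,0,0.005],[0,0,-0.14,0,0.005],[0,0,-0.14,0,0.005]]})

```text
t: 16.55
position: [0.4873, 0.0011, 0.3096]
tcp_rot: [0.816, 0.578, -0.001, -0.001]
wrist_force: [1.3, 0.2, -4.2]
opening: 0.0101
grip_force: 30.0
```

```bash
python3 go.py .421 .25 .31 26.8; python3 - <<'E'
from h import *
C=np.load("C.npy",allow_pickle=True).item()
from scipy.optimize import least_squares
T=np.load("t3.npy",allow_pickle=True).item();S=np.load("s3.npy",allow_pickle=True).item()
px=lambda o,s,p:(np.array(p,float)+.5)/s-.5+np.array(o)
def pose(p,P):
    c,s=np.cos(p[2]),np.sin(p[2]);P=np.array(P);return np.c_[p[0]+c*P[:,0]-s*P[:,1],p[1]+s*P[:,0]+c*P[:,1],P[:,2]]
K=[(-.021,-.028,.213),(-.021,.028,.213),(.075,-.028,.2115),(.075,.028,.2115),(.075,0,.012)]
uv=px((130,150),6.25,[(163,190),(68,230),(95,68),(5,112),(112,272)])
K2=[(-.021,.028,.213),(-.021,-.028,.213)];uv2=px((130,120),4,[(75,95),(138,95)])
f=lambda p:np.r_[(proj(T,pose(p,K))-uv).ravel(),(proj(S,pose(p,K2))-uv2).ravel()]
r=least_squares(f,C["stand"],loss="soft_l1");print(C["stand"].round(4),f(C["stand"]).reshape(-1,2).round(1).tolist());print(r.x.round(4),f(r.x).reshape(-1,2).round(1).tolist())
E
```

```text
[ 2.127e-01 -1.453e-01 -2.000e-04] -0.807 -19.4
[0.5371 0.3086 0.4673] [[0.9, 0.0], [1.5, 0.7], [0.8, 0.5], [0.9, 0.1], [1.3, 0.2], [-0.5, -0.1], [-0.4, 0.0]]
[0.5393 0.3113 0.4788] [[0.2, -0.5], [0.8, 0.2], [-0.2, 0.1], [-0.0, -0.1], [0.4, -0.1], [-0.6, -0.5], [-0.6, -0.4]]
```

Converted, -0.814 rad / 1.5708 = -0.5182.

Request:
shift_gripper(moves={"ticks": [[0.01,-0.007,0,-0.0255,0.005],[0.03,-0.02,0,-0.07,0.005],[0.05,-0.034,0,-0.121,0.005],[0.07,-0.048,0,-0.1719,0.005],[0.09,-0.062,0,-0.2228,0.005],[0.11,-0.075,0,-0.2674,0.005],[0.13,-0.088,0,-0.3183,0.005],[0.15,-0.102,0,-0.3629,0.005],[0.17,-0.115,0,-0.4138,0.005],[0.19,-0.128,0,-0.4647,0.005],[0.205,-0.139,0,-0.5029,0.005],[0.213,-0.144,0,-0.5182,0.005],[0.213,-0.144,0,-0.5182,0.005],[0.213,-0.144,0,-0.5182,0.005],[0.213,-0.144,0,-0.5182,0.005]]})

```text
t: 18.05
position: [0.423, 0.2491, 0.3106]
tcp_rot: [0.521, 0.853, -0.0, -0.0]
wrist_force: [-0.3, 0.1, -4.7]
opening: 0.01
grip_force: 30.0
```

```bash
python3 go.py .4234 .2511 .2275 27.2 .539 .3105 .2275 27.2; python3 - <<'E'
from h import *
d=cam("scene");c=cam("top");np.save("s4.npy",d,allow_pickle=True)
a,b=proj(c,[probe_bus.state()["position"]])[0],proj(d,[probe_bus.state()["position"]])[0];print(a,b)
cv2.imwrite("pics/m9.png",cv2.resize(d["frame"][100:250,70:270],(800,600)))
E
```

```text
[0.0016 0.0013 0.0831] -0.001 27.1
[0.0017 0.1313 0.083 ] -0.001 27.1
[157.86147753 191.26907222] [146.48053522 128.77892588]
```

Request:
shift_gripper(moves={"ticks": [[0.001,0,0.015,0,0.005],[0.0016,0.001,0.04,0,0.005],[0.0016,0.001,0.065,0,0.005],[0.0016,0.001,0.081,0,0.005],[0.0016,0.001,0.081,0,0.005],[0.0016,0.015,0.081,0,0.005],[0.0016,0.03,0.081,0,0.005],[0.0016,0.045,0.081,0,0.005],[0.0016,0.06,0.081,0,0.005],[0.0016,0.075,0.081,0,0.005],[0.0016,0.085,0.081,0,0.005],[0.0016,0.09,0.081,0,0.005],[0.0016,0.09,0.081,0,0.005]]})

```text
t: 19.45
position: [0.5024, 0.2924, 0.2299]
tcp_rot: [0.521, 0.854, -0.0, 0.0]
wrist_force: [0.5, 0.6, -4.7]
opening: 0.0096
grip_force: 30.0
```

```bash
python3 go.py .539 .3105 .229 27.2
```

```text
[-0.0006  0.0408  0.0009] 0.0 27.2
```

Request:
shift_gripper(moves={"ticks": [[0,0.008,0,0,0.005],[0,0.016,0,0,0.005],[0,0.024,0,0,0.005],[0,0.032,0,0,0.005],[0,0.038,0,0,0.005],[0,0.041,0,0,0.005],[0,0.041,0,0,0.005],[0,0.041,0,0,0.005]]})

```text
t: 20.25
position: [0.5384, 0.3111, 0.2297]
tcp_rot: [0.521, 0.854, -0.0, -0.0]
wrist_force: [-0.1, 0.3, -5.4]
opening: 0.0099
grip_force: 30.0
```

```bash
python3 go.py .539 .3105 .2055 27.2
```

```text
[-0.0007  0.0003  0.0242] 0.0 27.2
```

Clear passage, so I'll lower until the load transfers.

Request:
shift_gripper(moves={"ticks": [[0,0,0.006,0,0.005],[0,0,0.012,0,0.005],[0,0,0.018,0,0.005],[0,0,0.022,0,0.005],[0,0,0.022,0,0.005],[0,0,0.022,0,0.005]]})

```text
t: 20.85
position: [0.5386, 0.3111, 0.2077]
tcp_rot: [0.521, 0.854, -0.0, -0.0]
wrist_force: [-0.1, -0.2, -5.0]
opening: 0.0097
grip_force: 30.0
```

```bash
python3 go.py .539 .3105 .2055 27.2
```

```text
[-0.0007  0.0001  0.0022] 0.0 27.2
```

Request:
shift_gripper(moves={"ticks": [[0,0,0.002,0,0.005],[0,0,0.0035,0,0.005],[0,0,0.0035,0,0.005],[0,0,0.0035,0,0.005]]})

```text
t: 21.25
position: [0.5398, 0.3116, 0.2061]
tcp_rot: [0.521, 0.854, 0.002, 0.001]
wrist_force: [2.0, 0.3, 3.8]
opening: 0.0101
grip_force: 30.0
```

Request:
shift_gripper(moves={"ticks": [[0,0,-0.0015,0,0.005],[0,0,-0.0015,0,0.005],[0,0,-0.0015,0,0.03],[0,0,-0.0015,0,0.04],[0,0,-0.0015,0,0.04],[0,0,-0.0015,0,0.04]]})

```text
t: 21.85
position: [0.538, 0.3108, 0.2051]
tcp_rot: [0.521, 0.854, -0.001, -0.001]
wrist_force: [0.6, -0.5, 0.3]
opening: 0.038
grip_force: 0.0
```

Request:
shift_gripper(moves={"ticks": [[0,0,-0.01,0,0.04],[0,0,-0.03,0,0.04],[0,0,-0.06,0,0.04],[0,0,-0.1,0,0.04],[0,0,-0.1,0,0.04],[0,0,-0.1,0,0.04],[0,0,-0.1,0,0.04]]})

```text
t: 22.55
position: [0.538, 0.3108, 0.3045]
tcp_rot: [0.521, 0.854, -0.001, -0.001]
wrist_force: [0.2, -0.5, 0.4]
opening: 0.0401
grip_force: 0.0
```

```bash
python3 - <<'E'
from fit import *
for n in("scene","top"):
    d=gray(cam(n)); C=[.539,.3105]
    rs=[(.046,.035),(.0475,.108),(.046,.119)]
    r=minimize(lambda p:-score(d,*p,rs),C,method="Nelder-Mead",options=dict(initial_simplex=np.array(C)+np.array([[0,0],[.006,0],[0,.006]])))
    r2=minimize(lambda p:-score(d,*p[:2],[(r_,z+p[2]) for r_,z in rs]),[*C,0],method="Nelder-Mead",options=dict(initial_simplex=np.array([*C,0])+np.vstack([np.zeros(3),np.eye(3)*.008])))
    print(n,r.x.round(4),-r.fun,r2.x.round(4),-r2.fun, score(d,*C,rs),score(d,*C,[(a,z-.025) for a,z in rs]))
E
```

```text
scene [0.5467 0.3122] 33.877121733507096 [ 0.5978  0.3571 -0.0389] 41.57571516963625 23.901765446331538 9.319555091429056
top [0.5132 0.3032] 3.29303649276164 [ 0.6369  0.3732 -0.1114] 13.222828107498447 2.765218695242259 2.865286076946341
```

Request:
shift_gripper(moves={"ticks": [[0,0,-0.05,0,0.04],[0,0,-0.05,0,0.04],[0,0,-0.05,0,0.04],[0,0,-0.05,0,0.04],[0,0,-0.05,0,0.04],[0,0,-0.05,0,0.04],[0,0,-0.05,0,0.04],[0,0,-0.05,0,0.04],[0,0,-0.05,0,0.04],[0,0,-0.05,0,0.04],[0,0,-0.05,0,0.04],[0,0,-0.05,0,0.04]]})

```text
t: 23.85
position: [0.5386, 0.3111, 0.3558]
tcp_rot: [0.521, 0.854, 0.0, 0.0]
wrist_force: [-0.6, -0.3, 0.2]
opening: 0.0403
grip_force: 0.0
```

```bash
python3 - <<'E'
from fit import *
f=[gray(cam("scene")) for _ in range(5)]
d=f[0];u=proj(d,[[.539,.31,.1]])[0].astype(int);sl=np.s_[u[1]-30:u[1]+30,u[0]-25:u[0]+25]
print(np.abs(f[4]["g"][sl]-f[0]["g"][sl]).max())
for nm,c,rs in(("shoulder",[.539,.3105],[(.0475,.108),(.046,.119)]),("cap",[.539,.3105],[(.03,.129),(.03,.158)])):
    r=minimize(lambda p:-score(d,*p,rs),c,method="Nelder-Mead",options=dict(initial_simplex=np.array(c)+np.array([[0,0],[.006,0],[0,.006]])))
    print(nm,r.x.round(4),-r.fun)
E
```

```text
5.0
shoulder [0.541  0.3137] 24.30391823528928
cap [0.5407 0.3096] 47.18538865252313
```

The pail hangs still at the stand, with the shoulder and cap at the expected heights, so I'm handing in.

```bash
python3 -c "
from workcell import arm, probe_bus, read_camera;print(arm.finish_job())"
```

```text
the job is handed in; nothing more can be done
None
```

I locked the cap on the pail, swung the bail upright, hung the pail on the stand and handed the job in at about 24 s; the last camera check showed it hanging still in place, but the hand-in gave no verdict.

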